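Strip a swing-out rotor and scrub the soiled bucket

TASK

Strip this swing-out centrifuge rotor for cleaning: lift every bucket that hangs in it straight up off its two trunnion pins, without letting it swing, tip or catch, and set each down gently, not dropped, upright in a free nest of the steel bucket rack. Once the open bucket (a tube leaked in it) stands in the rack, scrub it out with the bottle brush, two full strokes, each down to its floor and back up near the rim; then stand the brush back in its cup and close the bucket with its loose cap, seated fully home. Leave the timer, the wash bottle and the foil-covered beaker alone.

Things in the scene. Friction and masses are not known exactly. Their poses are not given: they have to be found in the camera images.
- rotor: aluminium swing-out rotor locked on a grey bench stand (fixed). Origin on the bench under its centre. Four bucket places 105 mm out along its +x, +y, -x, -y; some may be empty. At each, two fork bars (8 mm wide, inner faces 74 mm apart, top 129 mm up, ends 116 mm out) carry two inward pins 8 mm thick, axis 120 mm up. Middle plate 88 mm square, lock knob 30 mm across, 158 mm high.
- bucket_open_grip (a point): point on the open aluminium bucket's axis at mid-collar, 80 mm above its underside. Collar 50 mm across from 70 to 90 mm up, under a 54 mm lip; grip it across its own x (along the rotor's radius). Ears on its +y and -y sides, 28 mm wide, reach 34 mm from the axis, 62 to 95 mm up; each has a slot 12 mm wide, open below, closed 86 mm up, that hangs over a pin: lift 25 mm to clear.
- bucket_open: the same open bucket, 46 mm across below the collar, 95 mm tall, about 0.24 kg; origin at the centre of its underside (38 mm above the bench when hung), z up its axis, y along its pins, x outward from the rotor. Bore 36 mm across, inner floor 5 mm above its underside.
- bucket_1_grip (a point): point on the axis of a bucket with its grey cap screwed tight (one to three of these hang in the rotor), 80 mm above its underside, at mid-collar. Same shape, sizes and axes as the open bucket; its cap is 53 mm across, its knob 22 mm across, ending 123 mm above the underside. 0.19 to 0.34 kg
- bucket_1: the same capped bucket; origin at the centre of its underside, z up its axis
- bucket_2_grip (a point): point on the axis of a bucket with its grey cap screwed tight (one to three of these hang in the rotor), 80 mm above its underside, at mid-collar. Same shape, sizes and axes as the open bucket; its cap is 53 mm across, its knob 22 mm across, ending 123 mm above the underside. 0.19 to 0.34 kg
- bucket_2: the same capped bucket; origin at the centre of its underside, z up its axis
- bucket_3_grip (a point): point on the axis of a bucket with its grey cap screwed tight (one to three of these hang in the rotor), 80 mm above its underside, at mid-collar. Same shape, sizes and axes as the open bucket; its cap is 53 mm across, its knob 22 mm across, ending 123 mm above the underside. 0.19 to 0.34 kg
- bucket_3: the same capped bucket; origin at the centre of its underside, z up its axis
- rack: loose stainless bucket rack (0.9 kg), 176 mm along its x by 166 mm along its y, 50 mm high: a floor plate and above it (44 to 48 mm) a plate with four round holes, 54 mm across. Origin at the centre of its underside, z up.
- nest_0 (a point): centre of one of the rack's four nests, on its floor plate (5 mm above the bench); holes 84 mm apart along the rack's x, 82 mm along its y. A bucket stands on this floor, inside the hole.
- nest_1 (a point): centre of one of the rack's four nests, on its floor plate (5 mm above the bench); holes 84 mm apart along the rack's x, 82 mm along its y. A bucket stands on this floor, inside the hole.
- nest_2 (a point): centre of one of the rack's four nests, on its floor plate (5 mm above the bench); holes 84 mm apart along the rack's x, 82 mm along its y. A bucket stands on this floor, inside the hole.
- nest_3 (a point): centre of one of the rack's four nests, on its floor plate (5 mm above the bench); holes 84 mm apart along the rack's x, 82 mm along its y. A bucket stands on this floor, inside the hole.
- cup: loose white ceramic brush cup (0.5 kg), 66 mm across the foot, 72 mm high, bore 35 mm across, floor 10 mm up. Origin at the centre of its underside.
- brush: bottle brush, 202 mm long, 60 g, standing in the cup, handle up, leaning a few degrees. Origin on its axis at the bristle end, z along the brush towards the handle. The bristle head is 33 mm across (its stiff core 27 mm, rounded at the end) and 80 mm long
- brush_handle (a point): centre of the brush's round wooden handle, 160 mm from the bristle end; the handle is 16 mm thick from 124 to 180 mm, then a 21 mm knob to 202 mm
- cap: the open bucket's loose cap, standing on the bench on its plug, knob up; origin at the centre of the plug's underside, z up. The plug is 31 mm across and 12 mm long; above it is a 53 mm flange, whose underside rests on the bucket's rim when the cap is fully home. 50 g, most of it low down
- cap_knob (a point): centre of the cap's knob (22 mm across, 25 to 38 mm above the plug's underside; the cap is 40 mm high in all)
- timer: white bench timer, 66 x 66 x 20 mm, near the robot's edge of the bench; leave alone
- wash_bottle: white wash bottle with a bent spout, 189 mm high, at the back; leave alone
- beaker_foil: foil-covered beaker, 116 mm high, at the back; leave alone
Things that resemble listed ones, but are neither listed nor needed, are in the scene too. Leave any green or red look-alike of the bucket_3 alone.

How it is judged:
On the way, in this order (a step that is already met when the one before it is completed fails the run):
1. the open bucket stands in a nest of the rack (z of bucket_open in the frame of rack between 0 and 0.01 m and angle between bucket_open's own z axis and vertical below 0.12 rad and (horizontal distance between bucket_open and nest_0 below 0.01 m or horizontal distance between bucket_open and nest_1 below 0.01 m or horizontal distance between bucket_open and nest_2 below 0.01 m or horizontal distance between bucket_open and nest_3 below 0.01 m)), for 0.2 s.
2. the brush is down at the floor of the open bucket in the rack (all of step 1 and horizontal distance between brush and bucket_open below 0.016 m and z of brush in the frame of bucket_open below 0.023 m), for 0.1 s.
3. the brush is drawn up to near the rim (all of step 1 and horizontal distance between brush and bucket_open below 0.016 m and z of brush in the frame of bucket_open between 0.055 and 0.1 m).
4. the brush is down at the floor again (all of step 2), for 0.1 s.
5. the brush is drawn up to near the rim again (all of step 3).
At the end, for the whole second after the job is handed in: Every bucket stands in a nest: underside within 5 mm of the rack floor, 10 mm of its centre, 7 degrees of upright. Cap on the open bucket: flange within 5 mm of the rim, 6 mm of centre, 7 degrees. Brush bristles down in its cup: end under 20 mm up, 15 degrees. All at rest (all of step 1 and linear speed of each of bucket_open, bucket_1, bucket_2, bucket_3, cap, brush below 0.03 m/s and z of bucket_1 in the frame of rack between 0 and 0.01 m and angle between each of bucket_1, bucket_2, bucket_3, cap's own z axis and vertical below 0.12 rad and (horizontal distance between bucket_1 and nest_0 below 0.01 m or horizontal distance between bucket_1 and nest_1 below 0.01 m or horizontal distance between bucket_1 and nest_2 below 0.01 m or horizontal distance between bucket_1 and nest_3 below 0.01 m) and z of bucket_2 in the frame of rack between 0 and 0.01 m and (horizontal distance between bucket_2 and nest_0 below 0.01 m or horizontal distance between bucket_2 and nest_1 below 0.01 m or horizontal distance between bucket_2 and nest_2 below 0.01 m or horizontal distance between bucket_2 and nest_3 below 0.01 m) and z of bucket_3 in the frame of rack between 0 and 0.01 m and (horizontal distance between bucket_3 and nest_0 below 0.01 m or horizontal distance between bucket_3 and nest_1 below 0.01 m or horizontal distance between bucket_3 and nest_2 below 0.01 m or horizontal distance between bucket_3 and nest_3 below 0.01 m) and z of cap in the frame of bucket_open between 0.075 and 0.088 m and horizontal distance between cap and bucket_open below 0.006 m and z of brush in the frame of cup below 0.02 m and horizontal distance between brush and cup below 0.014 m and angle between brush's own z axis and vertical below 0.26 rad and angle between cup's own z axis and vertical below 0.1 rad); the robot touches nothing.
It fails at once if a bucket is dropped into the rack (falls free, more than 15 mm above the rack's floor) ((horizontal distance between bucket_open and rack below 0.09 m and z of bucket_open in the frame of rack above 0.02 m and contact force between bucket_open and anything else below 0.01 N) or (horizontal distance between bucket_1 and rack below 0.09 m and z of bucket_1 in the frame of rack above 0.02 m and contact force between bucket_1 and anything else below 0.01 N) or (horizontal distance between bucket_2 and rack below 0.09 m and z of bucket_2 in the frame of rack above 0.02 m and contact force between bucket_2 and anything else below 0.01 N) or (horizontal distance between bucket_3 and rack below 0.09 m and z of bucket_3 in the frame of rack above 0.02 m and contact force between bucket_3 and anything else below 0.01 N)).
It fails at once if a bucket tips or swings by more than 20 degrees (angle between any of bucket_open, bucket_1, bucket_2, bucket_3's own z axis and vertical above 0.35 rad).
It fails at once if a bucket catches on the rotor (more than 20 N between them) (contact force between any of bucket_open, bucket_1, bucket_2, bucket_3 and rotor above 20 N).
It fails at once if the timer, wash bottle or foil-covered beaker is moved by more than 3 cm (distance of any of timer, wash_bottle, beaker_foil from where it was at the start of the episode above 0.03 m).
Of bucket_1, bucket_2, bucket_3 only 1 to 3 are there at a start; the rules pass over those that are not, and their reading is None.
At some moment in a run one of cap, rack may be knocked a few centimetres aside while the robot is not near it.
It also fails if it takes over 210 s, if anything falls off the work surface, if the arm or the gripper's body presses on something with over 40 N, if the wrist force passes 120 N, or if a joint passes its speed limit or range.

ROBOT

A 6-joint arm with a two-finger parallel gripper is mounted at the origin on a cart in front of the work surface, level with it; the furniture and walls round the work are solid. World frame = base frame: x ahead of the robot, y to its left, z up, the work surface at z = 0. Lengths are in m, angles in rad, forces in N, time in s.
With the tool pointing down it reaches from about 0.3 to 0.775 m from the base axis. Payload 14.6 kg.
Tool frame: the origin (TCP) lies on the centre line of the jaws, within the pads' length; the fingertips stand 17 mm ahead of it and the grasp point (between the pads) lies 2 mm behind it; z points along the fingers, y is the direction in which the jaws open and shut (so a half turn about z gives the same grasp; the last joint's range is limited). The gripper opens to 94 mm and grips with 3 to 60 N. Pads are 16 mm wide; open, the fingers measure 119 mm over their backs; the gripper's body (75 mm by 177 mm) begins 78 mm behind the grasp point.
Start: joints at [-1.403, 0.3, 1.521, -0, 1.321, -0.067], TCP at [0.128, -0.535, 0.19] pointing down, gripper open.
Joint ranges: [-3.03, 3.03], [-0.79, 2.21], [0.23, 2.52], [-1.04, 4.18], [0, 3.07], [-2.55, 2.55]. Speed limits (rad/s): [2.22, 2.22, 2.57, 3.14, 3.14, 3.14].

INTERFACE

Orientations are given as a rotation vector (axis times angle).
In Python, from station import bot, hand, planner, read_state, optics, workorder gives the robot as it stands. The module is installed in compiled form; this text tells all that it offers. Calls block until the motion is done:
- bot.reach(position, orientation): joint-space move of the TCP to a pose.
- bot.move_straight(position, rotation=None, max_speed=0.15, f_stop=None): straight line of the TCP; rotation=None keeps the orientation; max_speed is the mean speed in m/s. With f_stop (N) it stops when the force on the tool has changed by that much, and returns True; else False.
- bot.movej(angles): joint-space move.
- hand.gripper_to(opening, newtons=None): finger opening in m; newtons is the grip in N (None keeps the last); returns when the fingers have stopped.
- bot.pause(seconds).
- planner.ik(position, orientation): joint angles nearest the present ones, or None.
- read_state(): the state.
- optics.capture(name): name is "side" or "top" or "wrist"; returns the picture (400x640x3 uint8, red, green, blue); there is no depth.
- optics.camera_info(name): a dict with "intrinsics" (3x3 intrinsics, pixels), "k1" (the pictures are not rectified: a ray, as slopes to the right and down, at radius r is drawn at 1 + k1 r^2 times it, then the intrinsics apply), "extrinsics" (4x4, takes a point from camera to world coordinates). Camera axes: x right, y down, z forward; pixel columns grow to the right and rows downward; lengths in m; the calibration is good to about 2 mm. A picture is of the moment at which its call begins: read the wrist's pose just before it. camera_info takes no time and is no camera call; for the wrist camera it gives the pose at the moment of the call.
A pose or a line that the arm cannot do raises bot.MotionError and nothing moves.
- workorder.hand_in(): hands the job in, once; it reports no verdict.
The state is a dict: "clock": time; "joint_positions": joint angles; "dq": joint speeds; "effort": joint torques, N m; "tcp_pos": TCP position; "eef_rot": TCP orientation; "wrist_force": force on the tool from outside, world axes, zero at the start; "torque": the same for the moment, N m; "gripper_width": finger opening in m.
Only numpy, scipy, OpenCV 4.12 (cv2) and the standard library are available. Lean on these libraries where they do the work, as an engineer would, in place of code of your own. Each camera call takes 0.05 s, during which the arm holds its last target. There are 200 camera calls.

## Working session

There is one attempt and no reset: what is moved stays moved. The work goes in short steps, each a Python script; the robot and the scene stay as the last script left them, time stands still between calls to the robot, and variables do not carry over. Pictures are saved under pics/ and viewed, about 12 in all and at most 16, crops included, and the job is handed in when it is done.

```bash
ls; mkdir -p pics
python3 - <<'E'
from station import *
import cv2,numpy as np
for n in ("top","side"):
    im=optics.capture(n); cv2.imwrite(f"pics/{n}0.png",im[:,:,::-1])
    i=optics.camera_info(n); print(n,np.round(i["intrinsics"],1).tolist(),i["k1"],np.round(i["extrinsics"],3).tolist())
i=optics.camera_info("wrist");print(i["k1"],np.round(i["intrinsics"],1).tolist(),np.round(i["extrinsics"],3).tolist())
s=read_state();print(s)
E
```

```text
pics
top [[391.3, 0.0, 317.1], [0.0, 391.3, 202.0], [0.0, 0.0, 1.0]] 0.026592787442799245 [[0.004, -0.993, 0.117, 0.426], [-1.0, -0.004, 0.005, -0.006], [-0.004, -0.117, -0.993, 1.372], [0.0, 0.0, 0.0, 1.0]]
side [[364.4, 0.0, 318.0], [0.0, 364.4, 199.3], [0.0, 0.0, 1.0]] 0.0077781743810689365 [[-0.994, -0.074, 0.083, 0.488], [-0.111, 0.665, -0.739, 0.789], [-0.0, -0.744, -0.669, 0.817], [0.0, 0.0, 0.0, 1.0]]
0.009691563751094853 [[311.1, 0.0, 316.9], [0.0, 311.1, 199.7], [0.0, 0.0, 1.0]] [[0.233, -0.935, -0.266, 0.206], [-0.973, -0.224, -0.063, -0.515], [-0.001, 0.273, -0.962, 0.385], [0.0, 0.0, 0.0, 1.0]]
{'clock': 0.1, 'joint_positions': array([-1.40260192e+00,  3.00417582e-01,  1.52152392e+00,  1.45090091e-05,
        1.32066138e+00, -6.66194851e-02]), 'dq': array([ 8.35296221e-04, -5.29555691e-05, -3.32510843e-03, -6.81408646e-04,
       -9.74207337e-04, -3.75565171e-04]), 'effort': array([ 9.50006215e-04, -5.32644010e+01, -3.53284049e+01,  7.08943745e-02,
        2.34851689e-02, -4.87987643e-05]), 'tcp_pos': array([ 0.12791387, -0.53466826,  0.18903986]), 'eef_rot': array([-3.11896302e+00, -3.67874116e-01,  5.84892238e-05]), 'wrist_force': array([-0.20096474,  0.19860782, -0.09349129]), 'torque': array([ 0.03423976, -0.00519684,  0.00419492]), 'gripper_width': 0.09393034379202846}
```

View pics/top0.png

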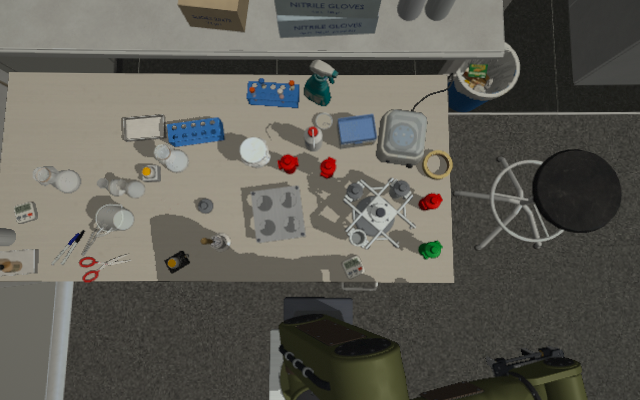

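View pics/side0.png

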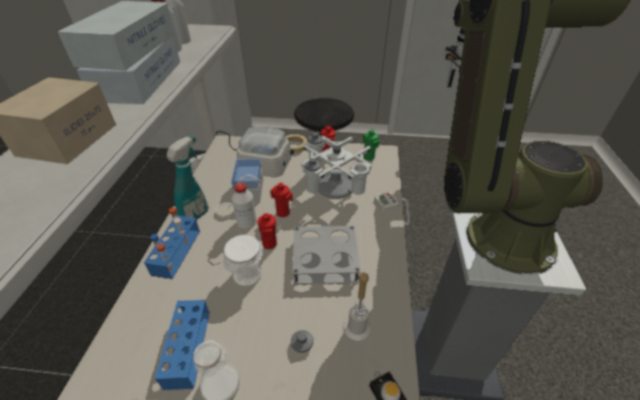

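Top view: the rotor is at about (380,211), with buckets at (400,187), (356,188) and (358,237) (open); (403,233) seems empty. The rack is at (277,213), cap (205,206), cup and brush (218,241). Red and green look-alikes stand around the rotor.

```bash
cat > h.py <<'E'
from station import bot,hand,planner,read_state,optics,workorder
import cv2,numpy as np
from scipy.spatial.transform import Rotation as R
def ray(info,uv):
    K=np.array(info["intrinsics"]);E=np.array(info["extrinsics"])
    d=np.array([(uv[0]-K[0,2])/K[0,0],(uv[1]-K[1,2])/K[1,1]]);s=d.copy()
    for _ in range(10): s=d/(1+info["k1"]*(s@s))
    return E[:3,3],E[:3,:3]@np.array([s[0],s[1],1])
def at(info,uv,z):
    o,d=ray(info,uv);return o+d*(z-o[2])/d[2]
def proj(info,p):
    K=np.array(info["intrinsics"]);E=np.array(info["extrinsics"])
    c=E[:3,:3].T@(np.asarray(p,float)-E[:3,3]);s=c[:2]/c[2];s=s*(1+info["k1"]*(s@s))
    return K[:2,:2]@s+K[:2,2]
def down(yaw):
    "tool z down, tool y (jaw axis) along world direction yaw"
    y=np.array([np.cos(yaw),np.sin(yaw),0]);z=np.array([0,0,-1.]);x=np.cross(y,z)
    return R.from_matrix(np.c_[x,y,z]).as_rotvec()
def snap(cam,name,crop=None,scale=1,marks=()):
    info=optics.camera_info(cam);im=optics.capture(cam)[:,:,::-1].copy()
    for m in marks:
        u=proj(info,m);cv2.circle(im,tuple(int(round(a*16)) for a in u),16,(255,0,255),-1,cv2.LINE_AA,4)
    if crop: x0,y0,x1,y1=crop;im=im[y0:y1,x0:x1]
    if scale!=1: im=cv2.resize(im,None,fx=scale,fy=scale,interpolation=cv2.INTER_CUBIC)
    cv2.imwrite(f"pics/{name}.png",im);return info
def best(p,yaw):
    "orientation of the two half turns that needs least joint motion"
    q=read_state()["joint_positions"];c=[]
    for k in (0,np.pi):
        o=down(yaw+k);a=planner.ik(p,o)
        if a is not None: c.append((abs(np.array(a)-q).max(),k,o))
    return min(c,key=lambda t:t[0])[2] if c else None
E
python3 - <<'E'
from h import *
i=optics.camera_info("top")
for n,uv,z in [("rotor",(380,211),.158),("b400",(400,187),.16),("b356",(356,188),.16),("b358",(358,237),.133),("rack",(277,213),.048),("cap",(205,206),.03),("cup",(220,241),.07),("timer",(352,266),.02),("bottle",(313,135),.15),("redc",(289,163),.1),("redd",(328,167),.1),("rede",(431,201),.1),("green",(431,250),.1)]:
    print(n,np.round(at(i,uv,z),3))
# look over the rotor
p=at(i,(380,211),.158)
for yaw in (0,np.pi/2,np.pi,-np.pi/2):
    print(yaw,planner.ik([p[0]-.05,p[1],.4],down(yaw)))
snap("top","topz",(240,120,450,290),3.5)
E
```

```text
rotor [ 0.541 -0.196  0.158]
b400 [ 0.616 -0.259  0.16 ]
b356 [ 0.613 -0.121  0.16 ]
b358 [ 0.461 -0.129  0.133]
rack [0.543 0.137 0.048]
cap [0.568 0.387 0.03 ]
cup [0.447 0.321 0.07 ]
timer [ 0.365 -0.119  0.02 ]
bottle [0.786 0.014 0.15 ]
redc [0.705 0.094 0.1  ]
redd [ 0.692 -0.035  0.1  ]
rede [ 0.58  -0.371  0.1  ]
green [ 0.421 -0.367  0.1  ]
0 [-4.48775306e-01  1.91114722e-01  1.17959527e+00 -4.44089210e-16
  1.77088266e+00 -4.48775306e-01]
1.5707963267948966 [-0.44877531  0.19111472  1.17959527  0.          1.77088266 -2.01957163]
3.141592653589793 None
-1.5707963267948966 [-4.48775306e-01  1.91114722e-01  1.17959527e+00 -4.44089210e-16
  1.77088266e+00  1.12202102e+00]
```

View pics/topz.png

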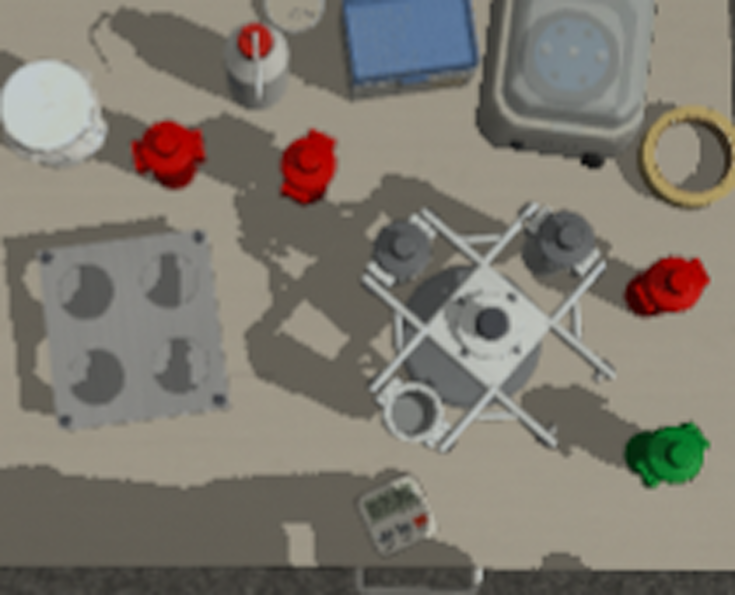

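The zoom shows two capped buckets (upper left and upper right) and the open one (lower left); the lower-right place is empty. I'll fit the rotor and take closer wrist views of the rotor and rack.

Run:
```python
from h import *
i=optics.camera_info("top")
f=lambda u,v,z:at(i,(240+u/3.5,120+v/3.5),z)[:2]
c=f(492,322,.158);A=f(405,245,.161);B=f(568,237,.161);O=f(412,412,.133)
for n,p in (("A",A),("B",B),("O",O)):
    d=p-c;print(n,p.round(4),np.hypot(*d).round(4),np.degrees(np.arctan2(d[1],d[0])).round(1))
print("c",c)
rk=[f(*uv,.05) for uv in ((47,258),(199,237),(220,400),(65,421))];print("rack",np.mean(rk,0),np.round(rk,3))
for n,p in (("wr_rot",[c[0],c[1],.36]),("wr_rack",[*np.mean(rk,0),.30])):
    o=best(p,0);print(o);bot.reach(p,o);bot.pause(.3);snap("wrist",n,None,1.25)
    w=optics.camera_info("wrist");np.save(f"pics/{n}.npy",w,allow_pickle=True);print(read_state()["clock"],w["extrinsics"])
```

```text
A [ 0.6063 -0.1205] 0.1031 48.4
B [ 0.614  -0.2658] 0.1023 -41.9
O [ 0.4584 -0.1283] 0.1053 138.9
c [ 0.53782985 -0.1975201 ]
rack [0.5401426  0.13327252] [[0.609 0.218]
 [0.63  0.07 ]
 [0.471 0.048]
 [0.451 0.197]]
[2.22144147 2.22144147 0.        ]
2.5083 [[ 9.99999430e-01 -1.92130963e-04 -1.05064325e-03  5.38603086e-01]
 [-4.71738843e-04 -9.61991036e-01 -2.73080620e-01 -1.17308046e-01]
 [-9.58242145e-04  2.73080960e-01 -9.61990577e-01  5.55410764e-01]
 [ 0.00000000e+00  0.00000000e+00  0.00000000e+00  1.00000000e+00]]
[2.22144147 2.22144147 0.        ]
4.125 [[ 9.99999402e-01 -4.54006327e-04 -9.94519640e-04  5.41128566e-01]
 [-7.08356631e-04 -9.61983604e-01 -2.73106286e-01  2.13287336e-01]
 [-8.32719606e-04  2.73106827e-01 -9.61983351e-01  4.95490632e-01]
 [ 0.00000000e+00  0.00000000e+00  0.00000000e+00  1.00000000e+00]]
```

View pics/wr_rot.png

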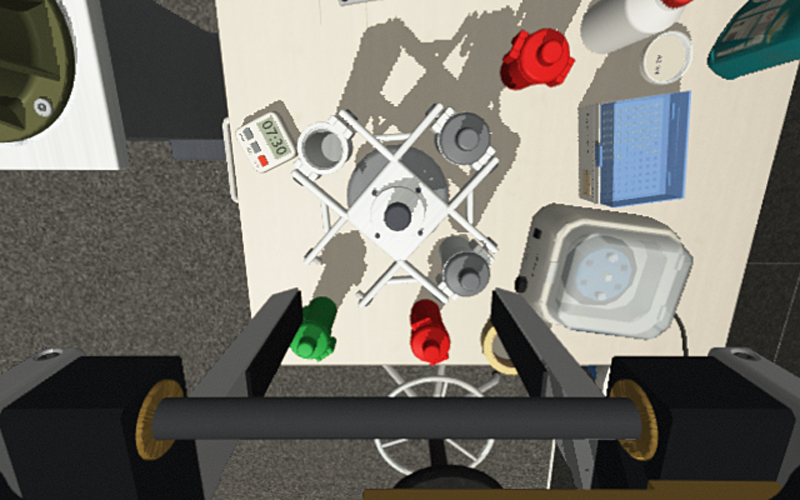

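View pics/wr_rack.png

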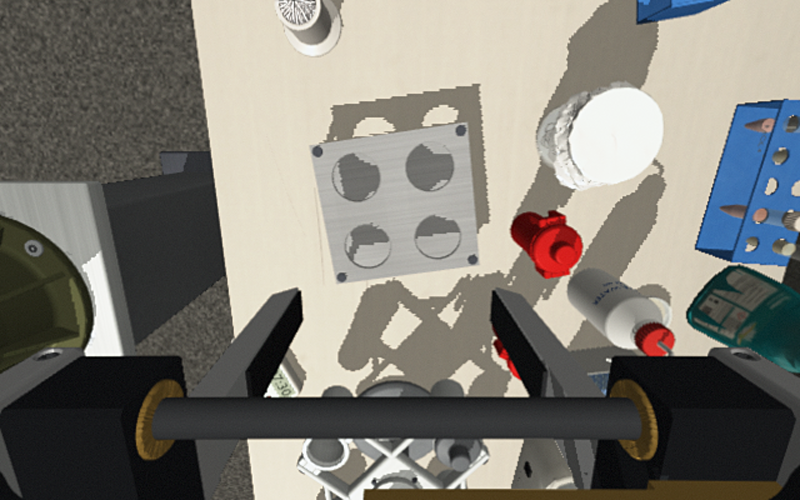

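Wrist view of the rotor (display px): knob (398,217), open-bucket rim (325,146), capped knobs (464,136) and (468,272), timer (262,140). Wrist view of the rack: holes at (356,177), (430,166), (368,245) and (438,237), all empty.

```bash
cat > meas.py <<'E'
from h import *
from scipy.optimize import least_squares
w=np.load("pics/wr_rot.npy",allow_pickle=True).item();k=np.load("pics/wr_rack.npy",allow_pickle=True).item();t=optics.camera_info("top")
d=lambda i,u,v,z:at(i,(u/1.25,v/1.25),z)[:2]
c=d(w,398,217,.158);P=[d(w,464,136,.161),d(w,468,272,.161),d(w,325,146,.133)]
print("c",c);[print(p.round(4),np.hypot(*(p-c)).round(4),np.degrees(np.arctan2(*(p-c)[::-1])).round(1)) for p in P]
def fit(pts,model,x0):
    f=lambda x:(x[:2]+model@np.array([[np.cos(x[2]),np.sin(x[2])],[-np.sin(x[2]),np.cos(x[2])]])-pts).ravel()
    r=least_squares(f,x0);return r.x,f(r.x).reshape(-1,2)
m=.105*np.array([[0,0],[1,0],[0,-1],[0,1]])
x,e=fit(np.array([c,*P]),m,[.54,-.197,.8]);print("rotor wrist",x,"res mm\n",(e*1000).round(1))
H=[d(k,*uv,.048) for uv in ((356,177),(430,166),(368,245),(438,237))]
mr=np.array([[-.042,.041],[.042,.041],[-.042,-.041],[.042,-.041]])
x,e=fit(np.array(H),mr,[.54,.13,.1]);print("rack holes",x,"\n",(e*1000).round(1))
S=[d(k,*uv,.05) for uv in ((317,151),(460,131),(341,277),(474,259))]
x,e=fit(np.array(S),mr*np.array([.079/.042,.074/.041]),[.54,.13,.1]);print("rack screws",x,"\n",(e*1000).round(1))
E
python3 meas.py
```

```text
c [ 0.54016875 -0.19499737]
[ 0.6043 -0.1145] 0.1029 51.5
[ 0.6152 -0.2543] 0.0956 -38.3
[ 0.4636 -0.1243] 0.1042 137.3
rotor wrist [ 0.5387726  -0.19197357  0.86431196] res mm
 [[-1.4  3. ]
 [ 2.7  2.4]
 [ 3.4 -5.9]
 [-4.7  0.5]]
rack holes [0.54291818 0.13741455 0.13673795] 
 [[ 0.5  0.4]
 [-0.  -0.3]
 [-0.3 -0.8]
 [-0.2  0.8]]
rack screws [0.54285542 0.13737401 0.14234603] 
 [[ 1.2 -1.2]
 [-0.2  0.1]
 [ 1.4  0.7]
 [-2.5  0.3]]
```

Run:
```python
import cv2
im=cv2.imread("pics/wr_rot.png")[85:315,280:510]
cv2.imwrite("pics/rotcrop.png",cv2.resize(im,None,fx=2.6,fy=2.6,interpolation=cv2.INTER_CUBIC))
```

```text
(no output)
```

View pics/rotcrop.png

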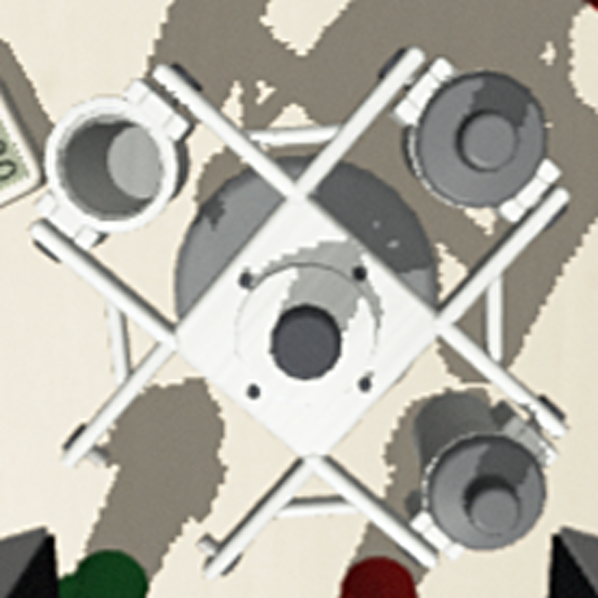

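```bash
cat > m2.py <<'E'
import contextlib,io
with contextlib.redirect_stdout(io.StringIO()):
    from meas import *
g=lambda u,v,z:at(w,((280+u/2.6)/1.25,(85+v/2.6)/1.25),z)[:2]
tips=[(415,55),(562,196),(168,75),(38,228),(70,455),(212,570),(560,430),(428,560)]
mt=np.array([[116,41],[116,-41],[41,116],[-41,116],[-116,41],[-116,-41],[41,-116],[-41,-116]])/1e3
x,e=fit(np.array([g(*q,.129) for q in tips]),mt,[.54,-.197,.83]);print("tips",x,np.degrees(x[2]),"\n",(e*1000).round(1))
q=[(306,343,.158),(490,138,.161),(495,505,.161),(117,164,.133)]
P=np.array([g(*a) for a in q]);print(P.round(4))
x2,e2=fit(P,m,[.54,-.197,.83]);print("bk",x2,"\n",(e2*1000).round(1))
E
python3 m2.py
```

```text
tips [ 0.54018307 -0.195649    0.84355832] 48.332331580332244 
 [[ 3.6  3. ]
 [ 2.8  3. ]
 [-4.1  4.3]
 [-2.5  3. ]
 [-3.3 -4.3]
 [-3.4 -3.8]
 [ 2.8 -2.8]
 [ 4.1 -2.5]]
[[ 0.5398 -0.1949]
 [ 0.6087 -0.1164]
 [ 0.6182 -0.2625]
 [ 0.4635 -0.1264]]
bk [ 0.54023967 -0.19478191  0.85027427] 
 [[ 0.4  0.1]
 [ 0.8  0.6]
 [ 1.  -1.6]
 [-2.2  0.9]]
```

The rotor fits at (0.540,-0.195), yaw 48.4°, and the rack at (0.543,0.137), yaw 0.137. Next I pick the open bucket.

```bash
cat >> h.py <<'E'
C=np.array([.5402,-.1952]);YAW=.846
PL={"A":YAW,"O":YAW+np.pi/2,"B":YAW-np.pi/2}
def st(msg=""):
    s=read_state();print(msg,"t%.1f"%s["clock"],s["tcp_pos"].round(4),"F",s["wrist_force"].round(1),"T",s["torque"].round(2),"w%.4f"%s["gripper_width"]);return s
def pick(b):
    a=PL[b];p=C+.105*np.array([np.cos(a),np.sin(a)])
    hand.gripper_to(.068)
    o=best([*p,.26],a);bot.reach([*p,.26],o);st("above")
    print("stop",bot.move_straight([*p,.116],max_speed=.1,f_stop=6));st("down")
    hand.gripper_to(.03,12);st("grip");bot.pause(.2)
    bot.move_straight([*p,.121],max_speed=.02);st("up5")
    bot.move_straight([*p,.152],max_speed=.05);st("up36")
    hand.gripper_to(.03,35)
    bot.move_straight([*p,.30],max_speed=.15);bot.pause(.3);st("high")
E
python3 - <<'E'
from h import *
c=np.array([.5429,.1374])
for b in PL:
    p=C+.105*np.array([np.cos(PL[b]),np.sin(PL[b])]);print(b,p.round(4),[planner.ik([*p,.116],down(PL[b]+k)) for k in(0,np.pi)])
bot.reach([*C,.36],best([*C,.36],0))
pick("O")
snap("wrist","heldO",None,1.25)
E
```

```text
A [ 0.6098 -0.1166] [array([-2.47900043e-01,  5.20648583e-01,  1.38736435e+00, -4.44089210e-16,
        1.23357972e+00, -1.09390004e+00]), array([-2.47900043e-01,  5.20648583e-01,  1.38736435e+00, -4.44089210e-16,
        1.23357972e+00,  2.04769261e+00])]
O [ 0.4616 -0.1256] [None, array([-3.42226564e-01,  2.19873048e-01,  1.80398219e+00, -8.88178420e-16,
        1.11773742e+00,  3.82569763e-01])]
B [ 0.6188 -0.2648] [array([-4.58762797e-01,  6.36413575e-01,  1.20685748e+00, -4.44089210e-16,
        1.29832160e+00,  2.66033530e-01]), None]
above t6.8 [ 0.4622 -0.126   0.2609] F [-0.3  0.2  1. ] T [-0.09 -0.06 -0.02] w0.0682
stop False
down t8.4 [ 0.4619 -0.1257  0.1165] F [ 0.3 -0.2  0.3] T [-0.01 -0.02 -0.04] w0.0684
grip t8.8 [ 0.4617 -0.1256  0.1162] F [-0.4 -1.3  1.4] T [-0.11 -0.14  0.  ] w0.0513
up5 t9.4 [ 0.4615 -0.1255  0.1209] F [ 0.8 -0.  -2. ] T [ 0.01 -0.01 -0.01] w0.0514
up36 t10.2 [ 0.4615 -0.1256  0.1518] F [-0.3  0.  -2.5] T [-0.03  0.01 -0.01] w0.0514
high t12.0 [ 0.4615 -0.1256  0.2997] F [ 0.5 -0.2  0.2] T [-0.02 -0.05 -0.06] w0.0301
```

View pics/heldO.png

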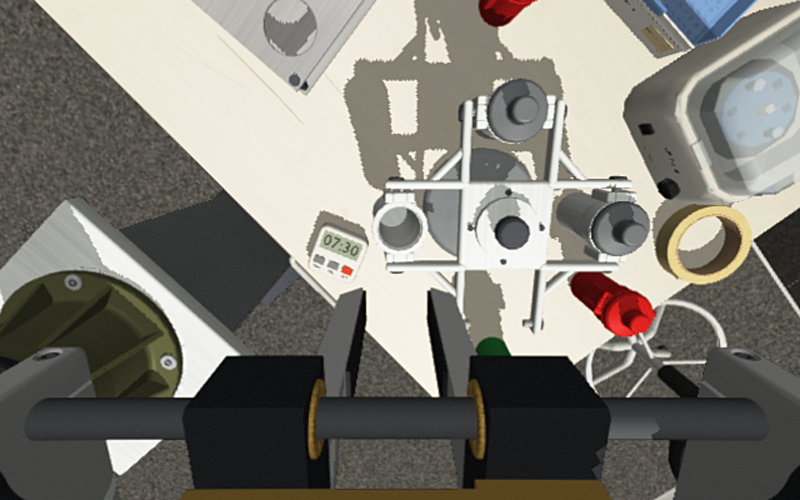

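The grip was lost during the regrip or lift (width 0.030), and the bucket at (402,224) hangs in its fork again. The 51.3 mm width suggests the pads caught the lip edge. I'll retry 3 mm lower with the full grip force from the start and look at it once gripped.

Run:
```python
from h import *
a=PL["O"];p=C+.105*np.array([np.cos(a),np.sin(a)])
hand.gripper_to(.068)
print("stop",bot.move_straight([*p,.113],max_speed=.12,f_stop=6));st("down")
hand.gripper_to(.046,25);st("grip");bot.pause(.2);st()
i=snap("wrist","gripO",(160,120,480,360),2.4)
print(proj(i,[*p,.133]),proj(i,[*C,.158]))
```

```text
stop False
down t14.5 [ 0.4619 -0.1257  0.1135] F [ 0.2 -0.2  0.3] T [ 0.02 -0.03  0.03] w0.0678
grip t15.0 [ 0.4618 -0.1257  0.1133] F [ 1.  -0.7  3.8] T [-0.09 -0.09 -0.02] w0.0510
 t15.2 [ 0.4618 -0.1257  0.1133] F [-0.1 -1.1  5.2] T [-0.05 -0.11  0.06] w0.0516
[316.75288347 247.93587304] [513.08411707 267.8515665 ]
```

View pics/gripO.png

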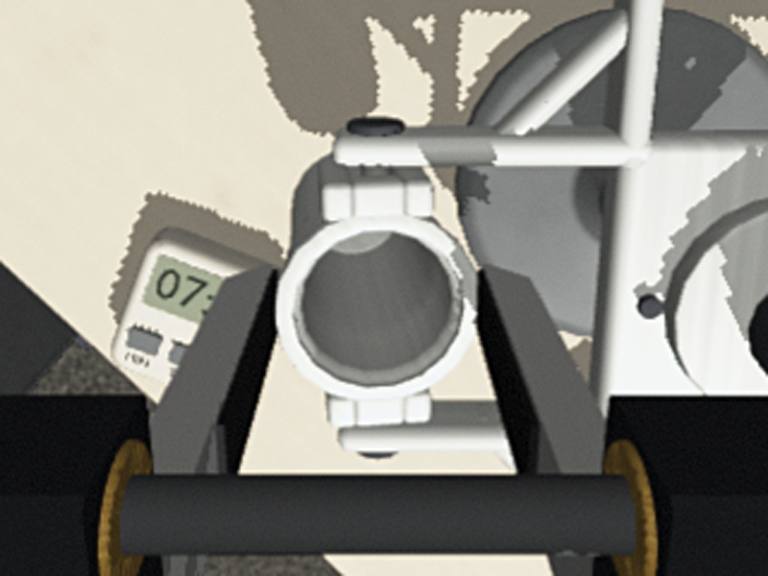

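The rim centre sits at crop (376,306), against (376,307) predicted, so the alignment is excellent. The earlier loss happened when I re-gripped in the air. I'll grip once at full force while the bucket is still hung, then lift in checked steps.

Run:
```python
from h import *
a=PL["O"];p=C+.105*np.array([np.cos(a),np.sin(a)])
hand.gripper_to(.062);bot.pause(.5);st("open")
hand.gripper_to(.040,40);bot.pause(.3);st("grip")
for z,v in ((.116,.02),(.125,.03),(.140,.04),(.155,.05)):
    bot.move_straight([*p,z],max_speed=v);bot.pause(.2);s=st("z")
    if s["gripper_width"]<.047: break
snap("wrist","gripO2",(160,120,480,360),2)
```

```text
open t16.1 [ 0.4616 -0.1256  0.113 ] F [-0.   0.7 -0.4] T [-0.03 -0.04  0.  ] w0.0620
grip t16.8 [ 0.4616 -0.1256  0.113 ] F [ 0.7 -0.2 -0.3] T [-0.04 -0.07 -0.02] w0.0508
z t17.3 [ 0.4615 -0.1255  0.1159] F [-0.2  0.1 -2.7] T [-0.1  -0.03  0.02] w0.0514
z t17.9 [ 0.4615 -0.1256  0.1249] F [-0.1 -0.6 -2.2] T [-0.05  0.01 -0.02] w0.0517
z t18.6 [ 0.4615 -0.1256  0.1398] F [ 0.5 -0.  -2.3] T [-0.02 -0.03  0.02] w0.0514
z t19.3 [ 0.4615 -0.1255  0.1548] F [-0.9 -0.1 -3.1] T [-0.03 -0.04  0.02] w0.0515
```

View pics/gripO2.png

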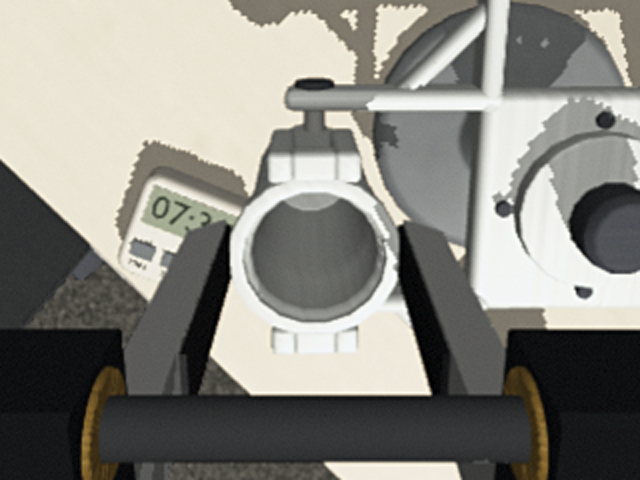

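The picture shows the bucket clear of its pins and upright in the pads. I'll carry it to the rack, first checking by template match that the rack hasn't moved.

```bash
cat >> h.py <<'E'
RACK=[.5429,.1374,.137]
NEST={"O":(-.042,-.041),"A":(.042,-.041),"B":(.042,.041)}
def shift(x0,y0,x1,y1,m=14):
    "shift (px, top camera) of a region since the first picture"
    a=cv2.imread("pics/top0.png");b=optics.capture("top")[:,:,::-1].copy()
    r=cv2.matchTemplate(b[y0-m:y1+m,x0-m:x1+m],a[y0:y1,x0:x1],cv2.TM_CCOEFF_NORMED)
    _,v,_,l=cv2.minMaxLoc(r);return l[0]-m,l[1]-m,round(v,2)
def rackshift(): return shift(248,182,308,244)
def capshift(): return shift(195,196,216,215)
def place(b,drop=.075):
    x,y,t=RACK;n=NEST[b];p=np.array([x+n[0]*np.cos(t)-n[1]*np.sin(t),y+n[0]*np.sin(t)+n[1]*np.cos(t)])
    o=best([*p,.29],t);bot.reach([*p,.29],o);bot.pause(.2);s=st("over nest")
    if s["gripper_width"]<.047: return print("LOST")
    if bot.move_straight([*p,.096],max_speed=.1,f_stop=5): return st("EARLY STOP")
    bot.pause(.3);st("near")
    print("touch",bot.move_straight([*p,.072],max_speed=.02,f_stop=4));st("touch")
def release():
    s=read_state();p=s["tcp_pos"];hand.gripper_to(.066);bot.pause(.2)
    bot.move_straight([p[0],p[1],.26],max_speed=.12);st("released")
E
python3 - <<'E'
from h import *
p=read_state()["tcp_pos"];print(rackshift(),capshift())
bot.move_straight([p[0],p[1],.29],max_speed=.1)
place("O");print(rackshift());snap("wrist","placeO",None,1.25)
E
```

```text
(0, 0, 0.53) (1, 1, 0.82)
over nest t22.0 [0.507  0.0899 0.2901] F [-0.4  0.3 -2.6] T [-0.07 -0.17  0.  ] w0.0512
near t24.4 [0.5069 0.091  0.0961] F [-0.   0.5 -2.5] T [-0.   -0.11 -0.02] w0.0516
touch True
touch t25.2 [0.5069 0.0911 0.0804] F [-1.2  0.8  5.3] T [-0.01  0.14  0.01] w0.0514
(11, 14, 0.28)
```

View pics/placeO.png

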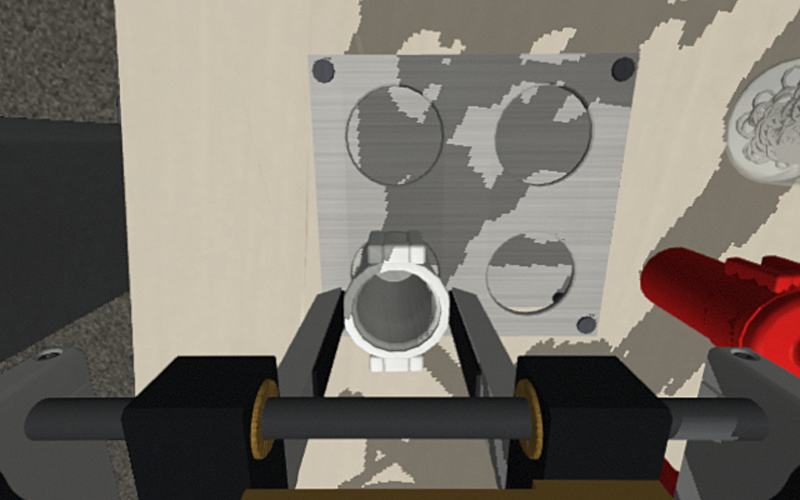

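The bucket touched at TCP z 0.0804 (0.080 expected), so it stands in its nest. The other holes are at (394,134), (543,134) and (530,273); I'll use them to refine the rack pose, release, and fetch A.

```bash
cat >> h.py <<'E'
from scipy.optimize import least_squares
def fit(pts,model,x0):
    f=lambda x:(x[:2]+model@np.array([[np.cos(x[2]),np.sin(x[2])],[-np.sin(x[2]),np.cos(x[2])]])-pts).ravel()
    r=least_squares(f,x0);return r.x,(f(r.x)*1000).reshape(-1,2).round(1)
def pick(b,h=.20):
    a=PL[b];p=C+.105*np.array([np.cos(a),np.sin(a)])
    hand.gripper_to(.068)
    o=best([*p,.26],a);bot.reach([*p,.26],o)
    if bot.move_straight([*p,.113],max_speed=.1,f_stop=6): return st("STOP")
    bot.pause(.5);hand.gripper_to(.040,45);bot.pause(.3);st("grip")
    for z,v in ((.116,.02),(.125,.03),(.155,.05),(.29,.12)):
        bot.move_straight([*p,z],max_speed=v);bot.pause(.2);s=st("z")
        if s["gripper_width"]<.047: print("LOST");return
E
python3 - <<'E'
from h import *
w=optics.camera_info("wrist")
H=[at(w,(u/1.25,v/1.25),.048)[:2] for u,v in ((394,134),(543,134),(530,273))]
print(fit(np.array(H),np.array([[-.042,.041],[.042,.041],[.042,-.041]]),RACK))
release();print(rackshift())
pick("A");print(rackshift(),capshift());snap("wrist","heldA",None,1)
snap("top","top2",(150,100,460,290),2.5)
E
```

```text
(array([0.5420907 , 0.1382269 , 0.13690387]), array([[-0.1, -0.2],
       [ 0.4, -0. ],
       [-0.2,  0.2]]))
released t27.6 [0.5067 0.091  0.2594] F [ 0.6 -0.   0. ] T [-0.08 -0.12 -0.02] w0.0659
(8, 11, 0.34)
grip t31.8 [ 0.6098 -0.1166  0.113 ] F [ 0.2 -1.2 -0. ] T [-0.12 -0.05  0.03] w0.0525
z t32.3 [ 0.6097 -0.1165  0.1158] F [ 0.4 -0.4 -3.9] T [ 0.01 -0.18  0.02] w0.0523
z t32.9 [ 0.6098 -0.1166  0.1249] F [ 0.1  0.2 -2.9] T [-0.02 -0.15  0.02] w0.0520
z t33.9 [ 0.6097 -0.1166  0.1547] F [ 0.1 -0.5 -2.4] T [-0.01 -0.14 -0.03] w0.0518
z t35.4 [ 0.6097 -0.1166  0.2895] F [ 0.5 -0.1 -3.3] T [-0.02 -0.23 -0.01] w0.0516
(0, 0, 0.79) (0, 0, 0.84)
```

View pics/top2.png

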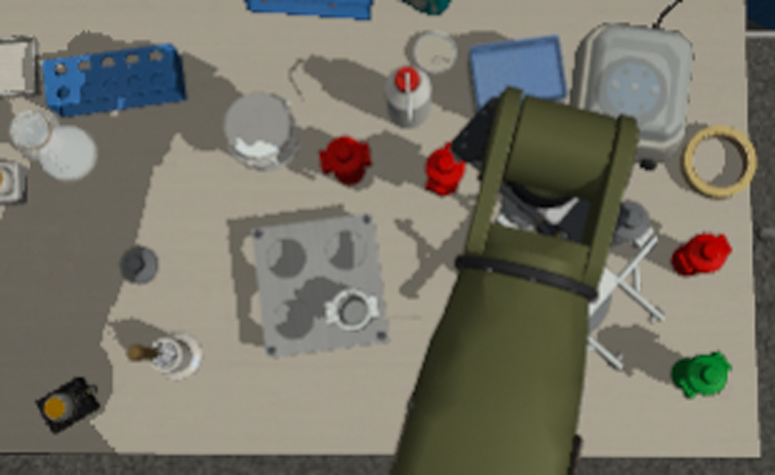

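The rack is unmoved and the open bucket stands in its nest at (352,311). I'll place A, then fetch B.

```bash
echo 'RACK=[.5423,.1380,.137]' >> h.py
python3 - <<'E'
from h import *
place("A");s=read_state()
if abs(s["tcp_pos"][2]-.080)<.004:
    release();pick("B");print(rackshift(),capshift())
E
```

```text
over nest t36.8 [0.5897 0.1022 0.2899] F [ 0.1 -0.  -4.2] T [-0.06 -0.11 -0.01] w0.0521
near t39.1 [0.5896 0.1031 0.0961] F [ 0.3 -0.  -3.7] T [-0.07 -0.08 -0.05] w0.0522
touch True
touch t39.9 [0.5892 0.1031 0.08  ] F [-1.5  0.   5.2] T [-0.12  0.22  0.01] w0.0520
released t42.2 [0.589  0.103  0.2593] F [-0.1 -0.8  0.4] T [-0.07 -0.12 -0.04] w0.0661
grip t46.7 [ 0.6188 -0.2648  0.113 ] F [ 1.1  0.7 -0.8] T [ 0.01 -0.04  0.05] w0.0519
z t47.2 [ 0.6188 -0.2648  0.1159] F [ 0.3  0.  -2.1] T [-0.06 -0.03 -0.02] w0.0521
z t47.9 [ 0.6187 -0.2648  0.1248] F [-0.3  0.  -2.4] T [-0.07 -0.02  0.  ] w0.0525
z t48.8 [ 0.6187 -0.2647  0.1546] F [-0.4  0.1 -2.1] T [-0.06 -0.05  0.01] w0.0520
z t50.3 [ 0.6187 -0.2648  0.2895] F [ 0.7 -0.5 -3. ] T [ 0.   -0.07 -0.01] w0.0523
(1, 1, 0.64) (1, 1, 0.82)
```

Run:
```python
from h import *
place("B");s=read_state()
if abs(s["tcp_pos"][2]-.080)<.004:
    release();print(rackshift(),capshift())
    p=[.50,.30,.36];bot.reach(p,best(p,0));bot.pause(.3)
    i=snap("wrist","wr_brush",None,1.25);np.save("pics/wr_brush.npy",i,allow_pickle=True)
    snap("side","side2",(230,200,420,380),3)
```

```text
over nest t52.2 [0.5786 0.1837 0.2899] F [-0.2 -0.1 -1.8] T [-0.04 -0.11 -0.05] w0.0522
EARLY STOP t54.0 [0.577  0.1841 0.0973] F [-0.6  0.1 -2.7] T [-0.04 -0.12  0.06] w0.0520
```

Run:
```python
from h import *
bot.pause(.3);st();snap("wrist","placeB",None,1.25)
```

```text
t54.3 [0.5767 0.184  0.097 ] F [-0.1 -0.1 -2.5] T [-0.04 -0.11 -0.02] w0.0521
```

View pics/placeB.png

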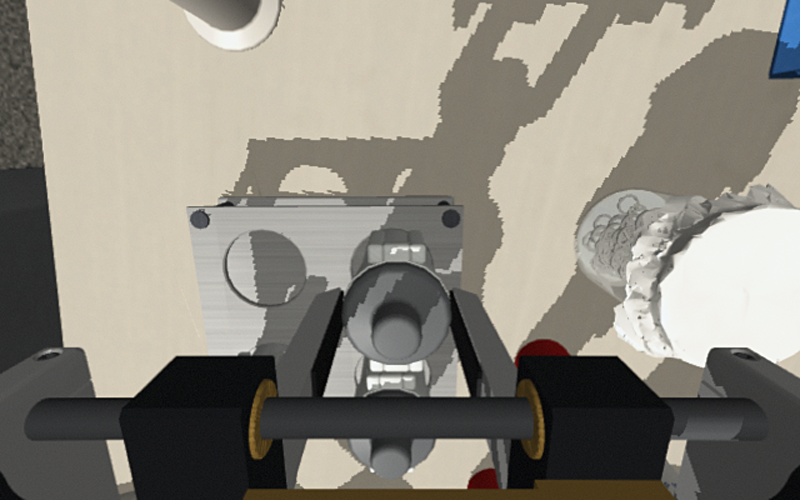

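Bucket B is inside its hole, with its neighbours standing beside it. I'll check the rack from the free hole (265,268) and screws (200,219), (451,217), then finish the descent slowly.

Run:
```python
from h import *
w=optics.camera_info("wrist")
x,y,t=RACK;c,s=np.cos(t),np.sin(t)
for m,z,uv in (((-.042,.041),.048,(265,268)),((-.079,.074),.05,(200,219)),((.079,.074),.05,(451,217))):
    print(at(w,np.array(uv)/1.25,z)[:2].round(4),(x+c*m[0]-s*m[1],y+s*m[0]+c*m[1]))
p=read_state()["tcp_pos"]
print("touch",bot.move_straight([p[0],p[1],.072],max_speed=.02,f_stop=4));st()
```

```text
[0.4912 0.1703] (np.float64(0.4950940873337916), np.float64(0.17287981951430242))
[0.4496 0.1982] (np.float64(0.4539339002577274), np.float64(0.20051745689276504))
[0.607  0.2215] (np.float64(0.6104534669534051), np.float64(0.22209580811331278))
touch True
 t55.2 [0.5766 0.184  0.0801] F [-0.5 -0.1  5. ] T [-0.13  0.   -0.02] w0.0521
```

Run:
```python
from h import *
release();print(rackshift(),capshift())
p=[.48,.26,.40];bot.reach(p,best(p,0));bot.pause(.3)
i=snap("wrist","wr_brush",None,1.25);np.save("pics/wr_brush.npy",i,allow_pickle=True);st()
i=snap("side","side2",(230,200,420,380),3);np.save("pics/side2.npy",i,allow_pickle=True)
```

```text
released t57.5 [0.5764 0.184  0.2593] F [-0.9 -0.2  0.7] T [-0.01 -0.11 -0.01] w0.0661
(0, 1, 0.35) (10, 0, 0.46)
 t58.8 [0.4803 0.2597 0.3993] F [-0.8 -0.2  0.9] T [-0.07 -0.14  0.02] w0.0660
```

View pics/wr_brush.png

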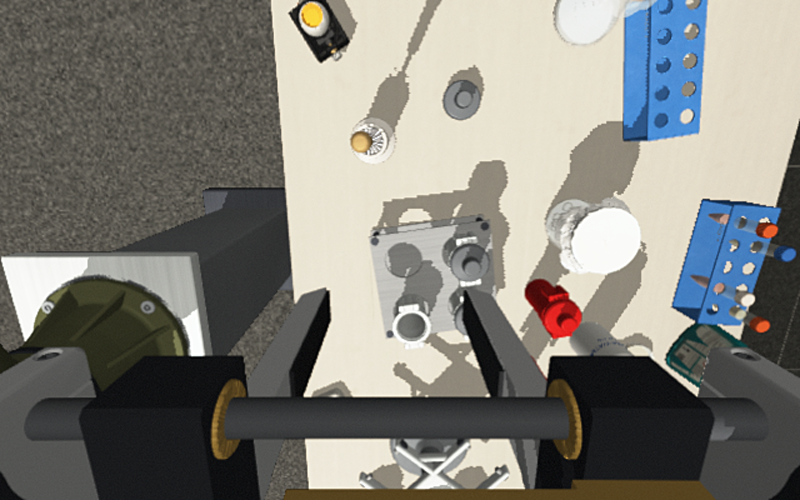

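View pics/side2.png

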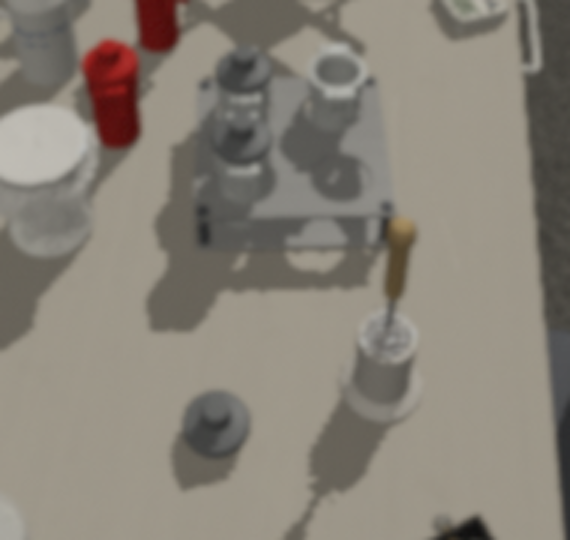

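Wrist view: brush knob at (361,142), cup rim about (373,141), cap knob (463,98), open bucket rim (411,325). Side crop: brush knob (402,230), cup rim (388,337), cap knob (217,410). I'll triangulate these.

```bash
cat > m3.py <<'E'
from h import *
w=np.load("pics/wr_brush.npy",allow_pickle=True).item();s=np.load("pics/side2.npy",allow_pickle=True).item()
W=lambda u,v:(u/1.25,v/1.25);S=lambda u,v:(230+u/3,200+v/3)
def tri(a,b):
    o1,d1=ray(w,W(*a));o2,d2=ray(s,S(*b));A=np.c_[d1,-d2];k=np.linalg.lstsq(A,o2-o1,rcond=None)[0]
    p,q=o1+k[0]*d1,o2+k[1]*d2;return ((p+q)/2).round(4),round(np.linalg.norm(p-q),4)
print("brush knob",tri((361,142),(402,230)),"wrist@.20",at(w,W(361,142),.2),"side@.2",at(s,S(402,230),.2))
print("cup rim",tri((373,141),(388,337)),"wrist@.072",at(w,W(373,141),.072),"side",at(s,S(388,337),.072))
print("cap",tri((463,98),(217,410)),"wrist@.038",at(w,W(463,98),.038),"side",at(s,S(217,410),.038))
print("O rim",at(w,W(411,325),.1),"free hole",at(w,W(404,261),.048))
im=cv2.imread("pics/wr_brush.png");g=cv2.GaussianBlur(cv2.cvtColor(im,cv2.COLOR_BGR2GRAY),(3,3),0)
hs=cv2.cvtColor(im,cv2.COLOR_BGR2HSV);m=cv2.inRange(hs[110:170,330:400],(10,80,60),(25,255,255));M=cv2.moments(m,True);print("wood px",M["m00"],330+M["m10"]/M["m00"],110+M["m01"]/M["m00"])
E
python3 m3.py
```

```text
brush knob (array([0.446 , 0.3372, 0.2058]), np.float64(0.0018)) wrist@.20 [0.44636393 0.33718726 0.2       ] side@.2 [0.44465862 0.33281946 0.2       ]
cup rim (array([0.4475, 0.3375, 0.0716]), np.float64(0.006)) wrist@.072 [0.45050708 0.3374605  0.072     ] side [0.44447146 0.33755386 0.072     ]
cap (array([0.5689, 0.3924, 0.0388]), np.float64(0.0014)) wrist@.038 [0.56977257 0.39243032 0.038     ] side [0.5682842  0.39215183 0.038     ]
O rim [0.50111084 0.08974422 0.1       ] free hole [0.49185075 0.16712467 0.048     ]
wood px 351.0 360.8974358974359 141.53276353276354
```

Run:
```python
from h import *
p=np.array([.4465,.337]);hand.gripper_to(.06)
o=best([*p,.30],0);bot.reach([*p,.30],o)
print("stop",bot.move_straight([*p,.168],max_speed=.1,f_stop=5));bot.pause(.4);st()
hand.gripper_to(.006,20);bot.pause(.3);st("grip")
bot.move_straight([*p,.20],max_speed=.05);st("up")
bot.move_straight([*p,.31],max_speed=.1);bot.pause(.5);st("high")
iw=optics.camera_info("wrist");a=optics.capture("wrist")[:,:,::-1];i=optics.camera_info("side");b=optics.capture("side")[:,:,::-1]
np.save("pics/hb.npy",{"w":iw,"s":i},allow_pickle=True);tp=read_state()["tcp_pos"]
for z in (.17,0,-.158): print(proj(iw,tp+[0,0,z-0.002]).round(1),proj(i,tp+[0,0,z]).round(1))
u=proj(i,tp-[0,0,.1]).astype(int);x0=min(max(u[0]-65,0),510);y0=min(max(u[1]-100,0),200);print("side crop",x0,y0)
A=cv2.resize(a[130:330,240:400],None,fx=2.5,fy=2.5,interpolation=2);B=cv2.resize(b[y0:y0+200,x0:x0+130],None,fx=2.5,fy=2.5,interpolation=2)
cv2.imwrite("pics/heldbrush.png",np.hstack([A,B]))
```

```text
stop False
 t61.6 [0.4465 0.337  0.1681] F [-0.6  0.2  0.1] T [-0.04 -0.13 -0.01] w0.0599
grip t62.6 [0.4465 0.337  0.168 ] F [-0.2  0.4  0.7] T [-0.11 -0.06  0.02] w0.0202
up t63.4 [0.4464 0.3369 0.1998] F [-0.2 -0.1 -1.1] T [-0.05 -0.12 -0.  ] w0.0199
high t65.1 [0.4465 0.337  0.31  ] F [ 0.3 -0.4 -0.9] T [-0.06 -0.06 -0.05] w0.0197
[311.8 658.2] [378.1 168.3]
[316.  234.1] [368.  242.4]
[316.5 182.8] [361.2 291.8]
side crop 298 175
```

View pics/heldbrush.png

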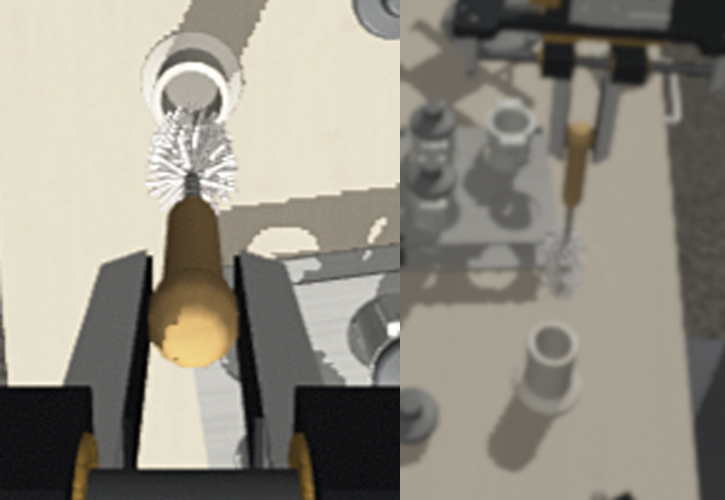

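Held brush: the tip is near wrist-crop (191,140) against a predicted (191,132), so it leans about 3 mm towards -y at the tip; the side view agrees. The cup bore is at wrist-crop (193,97). Now I locate the open bucket's rim by code from a clear pose.

```bash
cat >> h.py <<'E'
def rim(info,im,guess,z,dia,pad=12):
    "circle of diameter dia at height z near guess: best-fit centre by edge/gradient (Hough), world xy"
    g=cv2.cvtColor(np.ascontiguousarray(im),cv2.COLOR_RGB2GRAY)
    c=proj(info,[*guess,z]);r=np.linalg.norm(proj(info,[guess[0]+dia/2,guess[1],z])-c)
    h=int(r+pad);x0,y0=(c-h).astype(int);s=4
    q=cv2.resize(g[y0:y0+2*h,x0:x0+2*h],None,fx=s,fy=s,interpolation=cv2.INTER_CUBIC);q=cv2.GaussianBlur(q,(5,5),0)
    k=cv2.HoughCircles(q,cv2.HOUGH_GRADIENT_ALT,1.5,10,param1=100,param2=.5,minRadius=int(s*r*.88),maxRadius=int(s*r*1.12))
    if k is None: return []
    return [(at(info,(x0+a/s,y0+b/s),z)[:2].round(4),round(R_/s/r*dia*1000,1)) for a,b,R_ in k.reshape(-1,k.shape[-1])[:,:3][:4]]
E
python3 - <<'E'
from h import *
hb=np.load("pics/hb.npy",allow_pickle=True).item()
print("cup bore",at(hb["w"],(240+193/2.5,130+97/2.5),.072),"side",at(hb["s"],(298+(552-400)/2.5,175+343/2.5),.072))
print("tip -> ",at(hb["w"],(240+192/2.5,130+139/2.5),.152))
im=cv2.imread("pics/wr_brush.png")[:,:,::-1];im=cv2.resize(im,(640,400),interpolation=cv2.INTER_AREA);w=np.load("pics/wr_brush.npy",allow_pickle=True).item()
for n,g,z,d in (("O54",(.502,.09),.1,.054),("O36",(.502,.09),.1,.036),("cap53",(.569,.392),.022,.053),("capk",(.569,.392),.038,.022)): print(n,rim(w,im,g,z,d))
p=read_state()["tcp_pos"];bot.move_straight([p[0],p[1],.35],max_speed=.15)
bot.move_straight([.485,.04,.35],max_speed=.15);bot.pause(.4)
w=optics.camera_info("wrist");im=optics.capture("wrist");cv2.imwrite("pics/look_O.png",im[:,:,::-1])
for n,g,z,d in (("O54",(.502,.09),.1,.054),("O36",(.502,.09),.1,.036),("hole",(.491,.169),.048,.054)): print(n,rim(w,im,g,z,d))
st();print(capshift())
E
```

```text
cup bore [0.44737655 0.33954974 0.072     ] side [0.44568412 0.33735149 0.072     ]
tip ->  [0.44690336 0.3341237  0.152     ]
O54 [(array([0.5034, 0.0924]), np.float64(53.0))]
O36 []
cap53 [(array([0.5709, 0.3918]), np.float64(52.7)), (array([0.5767, 0.4049]), np.float64(52.7))]
capk []
O54 [(array([0.5049, 0.0905]), np.float64(51.4))]
O36 [(array([0.5047, 0.0871]), np.float64(36.1)), (array([0.4968, 0.0938]), np.float64(35.5))]
hole [(array([0.4928, 0.1691]), np.float64(56.4))]
 t68.3 [0.485 0.04  0.35 ] F [ 0.4  0.  -1.3] T [-0.   -0.11 -0.  ] w0.0197
(0, 0, 1.0)
```

Run:
```python
from h import *
p=np.array([.5037,.093])
bot.move_straight([*p,.35],max_speed=.1);bot.move_straight([*p,.275],max_speed=.1);bot.pause(.4);st("hover")
for z in (.25,.22,.19,.174):
    r=bot.move_straight([*p,z],max_speed=.05,f_stop=4);bot.pause(.15);s=st("stop" if r else "z")
    if r: break
```

```text
hover t70.3 [0.5038 0.093  0.2751] F [ 0.2 -0.3 -0.7] T [-0.04 -0.12  0.01] w0.0199
z t71.1 [0.5038 0.093  0.2503] F [-0.6  0.8  0.1] T [-0.05 -0.09 -0.03] w0.0198
z t72.0 [0.5038 0.093  0.2203] F [-1.1 -0.4 -1. ] T [-0.06 -0.11  0.  ] w0.0194
z t72.9 [0.5038 0.093  0.1903] F [-0.4 -0.4 -0.3] T [-0.03 -0.04  0.02] w0.0200
z t73.5 [0.5038 0.093  0.1742] F [ 0.3  0.1 -0.3] T [-0.11 -0.08  0.02] w0.0197
```

Run:
```python
from h import *
p=np.array([.5037,.093])
for k in range(2):
    print(bot.move_straight([*p,.160],max_speed=.03,f_stop=3.5));bot.pause(.3);s=st("floor");z=s["tcp_pos"][2]
    bot.move_straight([*p,z+.073],max_speed=.06);bot.pause(.3);st("rim")
    if k==0: bot.move_straight([*p,z+.01],max_speed=.06)
bot.move_straight([*p,.32],max_speed=.08);bot.pause(.2);st("out");print(rackshift(),capshift())
```

```text
True
floor t74.2 [0.5036 0.093  0.1674] F [ 0.1 -0.2 -1.3] T [-0.09 -0.07 -0.04] w0.0199
rim t75.8 [0.5037 0.093  0.2403] F [ 0.2 -0.1 -0.8] T [-0.05 -0.08 -0.  ] w0.0201
True
floor t77.7 [0.5035 0.093  0.1669] F [ 0.2  0.1 -0.6] T [-0.05 -0.12  0.02] w0.0199
rim t79.4 [0.5037 0.093  0.2398] F [ 0.4 -1.2 -0.6] T [-0.1  -0.07 -0.03] w0.0198
out t80.8 [0.5036 0.093  0.3197] F [-0.2  0.5 -0.7] T [-0.04 -0.08 -0.01] w0.0201
(2, 14, 0.35) (0, 0, 1.0)
```

Run:
```python
from h import *
p=np.array([.4465,.3375])
bot.move_straight([*p,.32],max_speed=.15);bot.move_straight([*p,.25],max_speed=.1);bot.pause(.4);st("hover")
for z in (.225,.19,.160):
    r=bot.move_straight([*p,z],max_speed=.04,f_stop=4);s=st("stop" if r else "z")
    if r: break
if s["tcp_pos"][2]<.171:
    hand.gripper_to(.05);bot.pause(.3);bot.move_straight([*p,.30],max_speed=.12);bot.pause(.3);st()
    w=optics.camera_info("wrist");im=optics.capture("wrist");np.save("pics/look_cup.npy",w,allow_pickle=True);cv2.imwrite("pics/look_cup.png",im[:,:,::-1])
    hs=cv2.cvtColor(im,cv2.COLOR_RGB2HSV);m=cv2.inRange(hs,(10,80,60),(25,255,255));m[300:]=0
    n,l,sx,c=cv2.connectedComponentsWithStats(m);j=1+sx[1:,4].argmax();print("wood",sx[j],c[j],at(w,c[j],.19))
    print("cap",[rim(w,im,(.570,.392),z,d) for z,d in((.022,.053),(.038,.022))])
```

```text
hover t83.9 [0.4465 0.3375 0.2501] F [ 0.   0.5 -0.1] T [-0.03 -0.09  0.03] w0.0201
z t84.7 [0.4466 0.3376 0.2252] F [-0.2 -0.6  0.3] T [-0.02 -0.07  0.01] w0.0198
z t85.7 [0.4466 0.3376 0.1903] F [-0.4  0.  -0.3] T [-0.07 -0.09 -0.06] w0.0201
stop t86.3 [0.4464 0.3374 0.166 ] F [-0.4 -0.1 -0.4] T [-0.08 -0.13 -0.04] w0.0198
 t88.8 [0.4465 0.3375 0.2998] F [-0.3 -0.   0.6] T [-0.04 -0.08 -0.02] w0.0500
wood [306 177  20  33 477] [315.54507338 194.92662474] [0.44548974 0.33614147 0.19      ]
cap [[(array([0.5717, 0.3925]), np.float64(51.8))], [(array([0.5707, 0.3919]), np.float64(19.9))]]
```

The brush is back in the cup and upright. Next I centre the jaws on the cap knob, closing twice at 90° to each other, and lift it.

Run:
```python
from h import *
p=np.array([.5703,.3925])
bot.move_straight([*p,.25],max_speed=.15);bot.pause(.3)
w=optics.camera_info("wrist");im=optics.capture("wrist");cv2.imwrite("pics/look_cap.png",im[:,:,::-1])
r=[rim(w,im,p,z,d) for z,d in((.022,.053),(.038,.022))];print(r)
c=[k[0] for q in r for k in q if np.hypot(*(k[0]-p))<.006]
if c: p=np.mean(c,0)
print(p)
hand.gripper_to(.046)
bot.move_straight([*p,.10],max_speed=.12);print(bot.move_straight([*p,.0435],max_speed=.05,f_stop=3));bot.pause(.4);st()
hand.gripper_to(.012,4);bot.pause(.2);st("g1");hand.gripper_to(.046);bot.pause(.2)
bot.move_straight([*p,.10],max_speed=.08)
bot.reach([*p,.10],best([*p,.10],np.pi/2));print(bot.move_straight([*p,.0435],max_speed=.05,f_stop=3));bot.pause(.4);st()
hand.gripper_to(.012,15);bot.pause(.3);st("g2")
bot.move_straight([*p,.06],max_speed=.03);bot.move_straight([*p,.22],max_speed=.1);bot.pause(.3);st("up")
```

```text
[[(array([0.5704, 0.3924]), np.float64(50.9))], [(array([0.5716, 0.3952]), np.float64(21.8)), (array([0.5716, 0.3902]), np.float64(21.3))]]
[0.5712 0.3926]
False
 t93.8 [0.5712 0.3926 0.0435] F [ 0.3 -0.3 -0.1] T [-0.   -0.11 -0.  ] w0.0460
g1 t94.7 [0.5712 0.3926 0.0435] F [-0.8 -0.6 -0.4] T [-0.03 -0.1   0.09] w0.0121
False
 t99.5 [0.5712 0.3926 0.0436] F [ 0.1 -0.7 -0.4] T [ 0.02 -0.04  0.01] w0.0460
g2 t100.5 [0.5712 0.3926 0.0435] F [-1.2  0.2  0.4] T [ 0.08  0.05 -0.02] w0.0118
up t103.2 [0.5712 0.3926 0.2199] F [ 0.3  0.3 -1.4] T [ 0.02 -0.    0.04] w0.0116
```

The jaws closed past the knob without touching it. I'll find where the cap is now.

Run:
```python
from h import *
hand.gripper_to(.046)
p=[.5712,.3926,.25];bot.reach([.56,.33,.32],best([.56,.33,.32],0));bot.pause(.3);st()
print(capshift(),rackshift())
i=snap("wrist","capq",(140,20,540,320),2)
im=optics.capture("wrist");w=optics.camera_info("wrist");np.save("pics/capq.npy",w,allow_pickle=True)
print(rim(w,im,(.5712,.3926),.022,.053,30),rim(w,im,(.5712,.3926),.038,.022,30),proj(w,[.5712,.3926,.038]))
```

```text
t105.7 [0.56   0.3301 0.3198] F [0.4 0.6 0.2] T [-0.07 -0.11  0.  ] w0.0461
(0, 0, 0.54) (0, 1, 0.55)
[(array([0.5714, 0.3927]), np.float64(51.1))] [(array([0.5712, 0.3924]), np.float64(22.5))] [324.12512904 123.71835137]
```

View pics/capq.png

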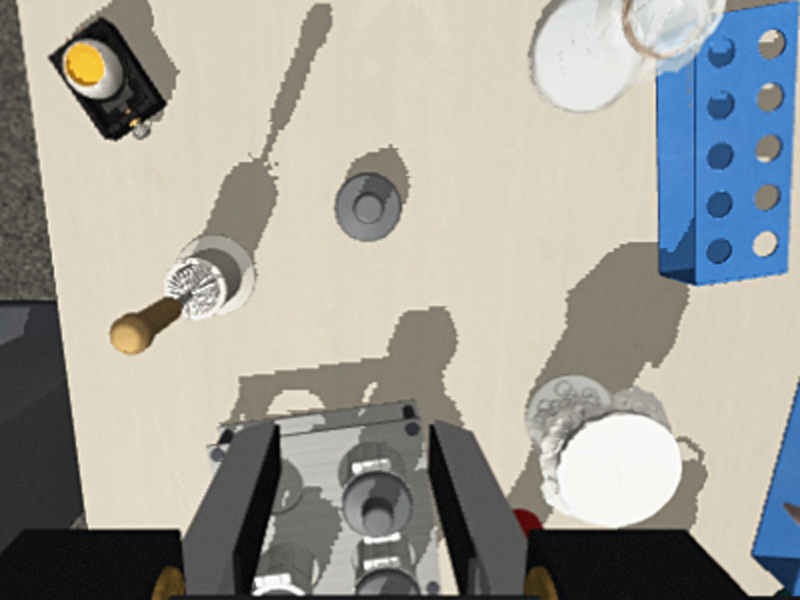

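The cap stands upright exactly under the grasp axis at (0.571,0.393), so the jaws were only too high. The brush leans in its cup, bristles down. I'll probe down to the flange, back off 1 mm and grip there.

Run:
```python
from h import *
p=np.array([.5712,.3926]);hand.gripper_to(.036)
bot.reach([*p,.12],best([*p,.12],0));bot.move_straight([*p,.050],max_speed=.1);bot.pause(.3)
r=bot.move_straight([*p,.0315],max_speed=.015,f_stop=3);s=st("contact" if r else "none")
z=s["tcp_pos"][2]+(.0012 if r else 0)
bot.move_straight([*p,z],max_speed=.01);bot.pause(.4);st("set")
hand.gripper_to(.012,20);bot.pause(.3);st("grip")
```

```text
none t109.7 [0.5712 0.3927 0.0316] F [-0.2 -0.7 -0. ] T [-0.06 -0.1   0.  ] w0.0359
set t110.3 [0.5712 0.3926 0.0316] F [-0.7 -0.2  0. ] T [-0.04 -0.1  -0.  ] w0.0363
grip t111.2 [0.5712 0.3926 0.0316] F [-0.5  0.4  0.5] T [-0.03 -0.07 -0.01] w0.0121
```

There was no contact at TCP z 0.0316 either, and the jaws closed fully. The fingertips must therefore sit higher than stated. That also fits the first bucket slip and the brush being held by its 21 mm knob. I'll probe further down under force control.

Run:
```python
from h import *
p=np.array([.5712,.3926]);hand.gripper_to(.036)
w=optics.camera_info("wrist");im=optics.capture("wrist");cv2.imwrite("pics/cap_low.png",im[:,:,::-1])
bot.move_straight([*p,.12],max_speed=.1);bot.pause(.3)
w=optics.camera_info("wrist");im=optics.capture("wrist");print(rim(w,im,p,.022,.053,15),rim(w,im,p,.038,.022,8))
bot.move_straight([*p,.033],max_speed=.1);bot.pause(.3)
r=bot.move_straight([*p,-.006],max_speed=.012,f_stop=3);s=st("contact" if r else "none")
```

```text
[(array([0.5704, 0.3942]), np.float64(50.0))] [(array([0.5713, 0.3911]), np.float64(21.0)), (array([0.5703, 0.3958]), np.float64(21.8))]
contact t116.6 [0.5712 0.3926 0.0061] F [-1.  -0.5  5.1] T [-0.17  0.16  0.03] w0.0358
```

Contact at TCP z 0.0061, so the tips are on the flange. I'll back off and grip.

Run:
```python
from h import *
p=np.array([.5712,.3926])
bot.move_straight([*p,.0073],max_speed=.01);bot.pause(.5);st("set")
hand.gripper_to(.012,6);bot.pause(.3);s=st("grip1")
if s["gripper_width"]>.016:
    hand.gripper_to(.036);bot.pause(.2);bot.move_straight([*p,.06],max_speed=.06)
    bot.reach([*p,.06],best([*p,.06],np.pi/2));bot.move_straight([*p,.012],max_speed=.06);bot.pause(.2)
    print(bot.move_straight([*p,.0073],max_speed=.012,f_stop=3));bot.pause(.5);st()
    hand.gripper_to(.012,20);bot.pause(.3);s=st("grip2")
    bot.move_straight([*p,.03],max_speed=.03);bot.pause(.2);st("up")
```

```text
set t117.5 [0.5712 0.3926 0.0073] F [0.3 0.1 0.3] T [-0.01 -0.04 -0.03] w0.0362
grip1 t118.2 [0.5713 0.3927 0.0076] F [-2.4 -0.7  4.7] T [-0.17  0.33 -0.03] w0.0227
False
 t123.4 [0.5712 0.3926 0.0073] F [ 0.4 -0.6  0.5] T [ 0.02 -0.03  0.01] w0.0361
grip2 t124.1 [0.5713 0.3926 0.0075] F [-0.  -1.   3.4] T [-0.21  0.02  0.01] w0.0216
up t125.2 [0.5711 0.3926 0.0298] F [ 0.3 -0.6  0.1] T [-0.01 -0.02 -0.02] w0.0216
```

The cap is held (width 21.6 mm against a 22 mm knob). I'll localise the open bucket's rim precisely by code with a bright-ring template in world coordinates, from a few poses.

```bash
cat >> h.py <<'E'
def ring(info,im,guess,z,r1,r2,span=.009):
    "world xy where a bright ring r1..r2 at height z best matches"
    g=cv2.cvtColor(np.ascontiguousarray(im),cv2.COLOR_RGB2GRAY).astype(np.float32)
    st_=.0005;n=int((span+r2+.004)/st_);ax=np.arange(-n,n+1)*st_
    uv=np.array([[proj(info,[guess[0]+a,guess[1]+b,z]) for a in ax] for b in ax],np.float32)
    q=cv2.remap(g,uv[...,0],uv[...,1],cv2.INTER_CUBIC)
    m=int((r2+.003)/st_);A,B=np.meshgrid(*(np.arange(-m,m+1)*st_,)*2);rr=np.hypot(A,B)
    t=np.where((rr>r1)&(rr<r2),255,0).astype(np.float32);t=cv2.GaussianBlur(t,(5,5),0)
    k=cv2.matchTemplate(q,t,cv2.TM_CCOEFF_NORMED);_,v,_,l=cv2.minMaxLoc(k);o=(k.shape[0]-1)/2
    return np.array([guess[0]+(l[0]-o)*st_,guess[1]+(l[1]-o)*st_]).round(4),round(v,2)
E
python3 - <<'E'
from h import *
p=read_state()["tcp_pos"]
bot.move_straight([p[0],p[1],.25],max_speed=.12)
g=(.504,.09)
w=np.load("pics/wr_brush.npy",allow_pickle=True).item();im=cv2.resize(cv2.imread("pics/wr_brush.png")[:,:,::-1],(640,400),interpolation=cv2.INTER_AREA);print("old",ring(w,im,g,.1,.018,.027))
for q,yaw in (([.485,.04,.27],0),([.515,.05,.24],0),([.46,.09,.25],np.pi/2)):
    o=best(q,yaw);bot.reach(q,o);bot.pause(.3)
    w=optics.camera_info("wrist");im=optics.capture("wrist");u=proj(w,[*g,.1])
    print(q,u.round(),w["extrinsics"][:2,3].round(3),ring(w,im,g,.1,.018,.027),rim(w,im,g,.1,.054))
s=st();cv2.imwrite("pics/look3.png",im[:,:,::-1])
E
```

```text
old (array([0.5015, 0.088 ]), 0.46)
[0.485, 0.04, 0.27] [333. 139.] [0.486 0.121] (array([0.502, 0.086]), 0.46) [(array([0.5007, 0.091 ]), np.float64(51.5))]
[0.515, 0.05, 0.24] [306. 150.] [0.515 0.13 ] (array([0.5015, 0.0865]), 0.45) [(array([0.5009, 0.0902]), np.float64(56.8))]
[0.46, 0.09, 0.25] [316. 220.] [0.381 0.091] (array([0.5135, 0.0975]), 0.22) []
 t131.7 [0.46 0.09 0.25] F [-1.1  0.2 -0.2] T [ 0.04 -0.14  0.  ] w0.0218
```

Run:
```python
from h import *
c=np.array([.5020,.0885]);q=[*c,.16]
bot.reach(q,best(q,0));bot.pause(.3);st("hover")
offs=[(0,0)]+[(r*np.cos(a),r*np.sin(a)) for r in (.002,.004) for a in np.arange(8)*np.pi/4]
for d in offs:
    p=c+d
    bot.move_straight([*p,.113],max_speed=.1);bot.pause(.15)
    r=bot.move_straight([*p,.0925],max_speed=.02,f_stop=4);s=st(str(np.round(d,4)))
    if s["tcp_pos"][2]<.0985 or s["clock"]>170: break
```

```text
hover t133.4 [0.502  0.0885 0.1601] F [-0.1 -0.1 -1.1] T [-0.07 -0.09  0.02] w0.0214
[0 0] t135.0 [0.5021 0.0885 0.0956] F [-1.5 -0.6  6.2] T [-0.07  0.14 -0.01] w0.0215
```

The cap dropped straight in and seated at TCP z 0.0956 (0.0953 expected for fully home). I'll release it and check by code.

Run:
```python
from h import *
s=read_state();p=s["tcp_pos"][:2].copy()
hand.gripper_to(.036);bot.pause(.3);bot.move_straight([*p,.15],max_speed=.06);bot.pause(.2)
# closed-finger light tap on the knob top: height check
hand.gripper_to(.006);print("tap",bot.move_straight([*p,.10],max_speed=.015,f_stop=2.5));st("tap")
bot.move_straight([*p,.25],max_speed=.12)
q=[.48,.04,.32];bot.reach(q,best(q,0));bot.pause(.3)
w=optics.camera_info("wrist");im=optics.capture("wrist");cv2.imwrite("pics/final_w.png",im[:,:,::-1])
print("tcp release",p);
for n,z,d in (("flange",.105,.053),("knob",.126,.022)): print(n,rim(w,im,p,z,d))
w=np.load("pics/capq.npy",allow_pickle=True).item()
k=at(w,(205,187),.195);print("brush knob",k,"lean deg vs cup",np.degrees(np.arctan2(np.hypot(*(k[:2]-[.447,.3385])),.185)))
st()
```

```text
tap True
tap t139.9 [0.5022 0.0885 0.1125] F [-1.3 -0.2  4.6] T [-0.1   0.11 -0.  ] w0.0061
tcp release [0.50206156 0.08851477]
flange [(array([0.5036, 0.0885]), np.float64(51.6))]
knob [(array([0.5028, 0.089 ]), np.float64(21.7))]
brush knob [0.44221986 0.33336829 0.195     ] lean deg vs cup 2.1709794114521768
 t142.0 [0.48   0.0403 0.3193] F [0.9 1.  0.1] T [-0.01 -0.09 -0.01] w0.0061
```

Run:
```python
from h import *
x,y,t=.5390,.1360,.137;c,s=np.cos(t),np.sin(t)
w=optics.camera_info("wrist");im=optics.capture("wrist")
for b,(m,n) in NEST.items():
    g=(x+c*m-s*n,y+s*m+c*n);print(b,np.round(g,4),rim(w,im,g,.128,.022),rim(w,im,g,.108,.053))
st();workorder.hand_in()
```

```text
O [0.503  0.0896] [(array([0.5027, 0.0889]), np.float64(21.7))] [(array([0.5039, 0.0895]), np.float64(51.0))]
A [0.5862 0.1011] [(array([0.5824, 0.1021]), np.float64(22.7)), (array([0.5861, 0.1013]), np.float64(21.3))] [(array([0.5844, 0.1007]), np.float64(53.1)), (array([0.5747, 0.103 ]), np.float64(49.8))]
B [0.575  0.1824] [(array([0.5765, 0.1821]), np.float64(21.4))] [(array([0.5763, 0.1818]), np.float64(53.7)), (array([0.5657, 0.1714]), np.float64(53.3))]
 t142.0 [0.48   0.0403 0.3195] F [-0.1  0.4  0.1] T [-0.04 -0.07  0.04] w0.0063
the job is handed in; nothing more can be done
```

I lifted all three buckets (the open one and two capped) out of the rotor and set each down under force control in its own rack nest. I scrubbed the open bucket with two full strokes, stood the brush back in its cup, closed the bucket with its cap, and handed the job in at 142 s. No verdict is reported.

**Last checks**
- **Buckets:** each touched down within 0.5 mm of the expected height. The last camera check put all three within about 3 mm of their nest centres.
- **Cap:** it was released within about 0.5 mm of fully home. The camera put the knob about 1 mm and the flange up to 1.5 mm from where I released it, and its knob was about 1 mm from the nest centre.
- **Brush:** it stands in the cup, bristles down, leaning about 2°.
- **Robot:** it ended clear of everything.

**What went wrong or disagreed**
- **First lift of the open bucket slipped:** it fell back onto its pins from at least 36 mm up. It hung upright again and the second lift was clean. I could not measure the impact on the rotor, so the 20 N limit may have been exceeded.
- **Fingertips:** they act about 30 mm higher than the description says. This most likely caused that slip, and it also cost two misses on the cap. Brush and cap were then held and placed normally.
- **Rack:** it shifted about 4 mm around the time the third bucket went in. I corrected for this.
- **Camera estimates:** the open bucket's centre read up to about 4 mm apart between detectors, but the cap went in on the first try.

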